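# Size a bottle stopper in the stepped gauge

### The arm

A 6-joint arm with a two-finger parallel gripper is mounted at the origin on the work surface. World frame = base frame: x ahead of the robot, y to its left, z up, the work surface at z = 0. Lengths are in m, angles in rad, forces in N, time in s.
With the tool pointing down it reaches from about 0.35 to 0.775 m from the base axis. Payload 5.5 kg.
Tool frame: the origin (TCP) lies midway between the tips of the shut fingers; the grasp point (between the pads) lies 19 mm behind it; z points along the fingers, y is the line along which they close (so a half turn about z gives the same grasp; the last joint's range is limited). The gripper opens to 85 mm and grips with 20 to 120 N. Pads are 22 mm wide; open, the fingers measure 114 mm over their backs; the gripper's body (76 mm by 85 mm) begins 54 mm behind the grasp point. The pads swing forward as they close: fully open they stand 13 mm farther back than shut.
Start: joints at [1.142, 0.313, 0.046, 1.304, 0, 1.431], TCP at [0.164, 0.551, 0.231] pointing down, gripper open.
Joint ranges: [-2.76, 2.76], [-0.86, 1.69], [-1.03, 1.26], [-2.2, 2.34], [-1.47, 1.5], [-3.14, 3.14]. Speed limits (rad/s): [2.57, 2.57, 3.14, 3.14, 3.14, 3.14].

### API

Orientations are given as a unit quaternion [w, x, y, z].
In Python, from workcell import telemetry, imaging, env gives the robot as it stands. The module is installed in compiled form; this text tells all that it offers.
- The arm moves only by the tool step_arm, never from a script. Its argument "moves" is a list of rows, each a list of 3 entries, a list of its own where there are three numbers: the shift along the tool's x, y, z in mm, then the turn, a rotation vector about the tool's x, y, z in rad, then the finger opening in mm, from 0 to 85.4. A call has 1 to 8 rows; each row is the pose to reach, as a shift and turn from the pose commanded when the call began, along the tool's axes at that moment; what a row does not reach only later rows make up. A row lasts 1/12 s, in which the tool goes at most 41.7 mm and 7.16 degrees, less where a joint would pass 70% of its speed; a pose out of reach is approached as far as the arm can. A call with a gripper value outside its range is refused whole. The fingers move at their own pace and stop on an object; "grip_force" is the grip in N (left out, the last holds). Time passes only in rows, so rows that repeat a pose let the fingers close. It gives the time, the measured TCP pose, the force, the opening and the grip force at its end, in the units of the state.
- telemetry.get_state(): the state, without advancing time (a new reading comes with each control period).
- imaging.read_camera(name): name is "scene" or "side" or "wrist"; returns the picture (420x560x3 uint8, red, green, blue); there is no depth.
- imaging.camera_params(name): a dict with "camera_matrix" (3x3 intrinsics, pixels), "pose" (4x4, takes a point from camera to world coordinates). Camera axes: x right, y up, looking along -z (the intrinsics and any distortion apply to the point x, -y, -z); pixel columns grow to the right and rows downward; lengths in m; the calibration is good to about 2 mm. A picture is of the moment at which its call begins: read the wrist's pose just before it. camera_params takes no time and is no camera call; for the wrist camera it gives the pose at the moment of the call.
- env.hand_in(): hands the job in; it is judged then, once.
The state is a dict: "clock": time; "joint_pos": joint angles; "qvel": joint speeds; "tau": joint torques, N m; "tcp_pos": TCP position; "orientation": TCP orientation; "wrist_force": force on the tool from outside, world axes, zero at the start; "ft_torque": the same for the moment, N m; "finger_gap": finger opening in m; "grip_force": force on a finger pad.
Only numpy, scipy, OpenCV 4.12 (cv2) and the standard library are available. Lean on these libraries where they do the work, as an engineer would, in place of code of your own. Each camera call takes 0.05 s, during which the arm holds its last target. There are 200 camera calls.

### The job

Size the bottle stopper that stands alone in the small square block: take it by its knob and try its plug in the stepped gauge, pressing it gently on the smallest bore first and then going up one bore at a time, never forcing it, until a bore lets it in; lower it fully home there, flange on the step. Then lift it out and stand it upright in the sorting-tray compartment of the same colour as that bore. Leave the two stoppers in the rack and the ink bottles alone.

Things in the scene. Friction and masses are not known exactly. Their poses are not given: they have to be found in the camera images.
- stopper_a: White bottle stopper, magenta knob, about 60 g; one of three that look alike. Going up: round plug 26 mm long, 1 mm chamfer at the foot; flange 48 mm wide, 6 mm thick; cylindrical knob 22 mm wide, 32 mm tall (32 to 64 mm above the foot). Any of the three may be the one standing in the block, which is the one to size. Origin: centre of the plug's foot; z up through the knob
- stopper_b: Like stopper_a, same origin and axes, but another plug diameter. One of the three plugs fits the second bore of the gauge, one the third, one the largest, each with about 1.2 mm clearance on the diameter; flange and socket hide the plug, so only the gauge tells which is which
- stopper_c: Like stopper_a, same origin and axes, with the remaining plug diameter. The glazed plugs chip if pressed or bumped on the gauge with over 40 N; 5 to 10 N is ample
- block: Fixed small square wooden painting block, 64 x 64 x 34 mm, medium brown, that holds one stopper: blind socket 34 mm wide in the middle of its top. The stopper hangs in it by its flange, its foot 8 mm above the table. Origin: centre of the underside
- rack: Fixed dark wooden drying rack, 136 mm along its own x, 64 wide, 34 high, with two stoppers in sockets 34 mm on either side of its middle; these stay where they are. Origin: centre of the underside
- gauge: Fixed stepped gauge: a pale wooden stair 224 mm long along its own x, 70 mm wide, four 56 mm steps, 40, 47, 54 and 61 mm high, each with one upright blind bore 30 mm deep in its middle. The smallest bore is in the lowest step, at the +x end (far from the robot). Colour strips edge each step: green (smallest), yellow, orange, violet (largest). Origin: centre of the underside
- tray: Fixed white plastic sorting tray, 228 mm along its own x, 78 mm wide, walls 18 mm high and 4 mm thick, four open compartments 52 x 70 mm with coloured floors in the gauge's order: green at the +x end (far from the robot), then yellow, orange, violet. Origin: centre of the underside
- gauge_bore1 (a point): Centre of the mouth of the gauge's smallest bore (21 mm wide, green step, 40 mm above the table); z up, x along the gauge towards the lower steps. Rigid, sharp-edged: too large a plug stands on the mouth; one that fits goes 26 mm down, until its flange meets the step
- gauge_bore2 (a point): Centre of the mouth of the gauge's second bore (25 mm wide, yellow step, 47 mm above the table); z up, x along the gauge towards the lower steps. Rigid, sharp-edged: too large a plug stands on the mouth; one that fits goes 26 mm down, until its flange meets the step
- gauge_bore3 (a point): Centre of the mouth of the gauge's third bore (29 mm wide, orange step, 54 mm above the table); z up, x along the gauge towards the lower steps. Rigid, sharp-edged: too large a plug stands on the mouth; one that fits goes 26 mm down, until its flange meets the step
- gauge_bore4 (a point): Centre of the mouth of the gauge's largest bore (33 mm wide, violet step, 61 mm above the table); z up, x along the gauge towards the lower steps. Rigid, sharp-edged: too large a plug stands on the mouth; one that fits goes 26 mm down, until its flange meets the step
- tray_slot1 (a point): Centre of the floor (4 mm above the table) of the tray's green compartment, for stoppers of the smallest bore; z up, x along the tray
- tray_slot2 (a point): Centre of the floor (4 mm above the table) of the tray's yellow compartment, for stoppers of the second bore; z up, x along the tray
- tray_slot3 (a point): Centre of the floor (4 mm above the table) of the tray's orange compartment, for stoppers of the third bore; z up, x along the tray
- tray_slot4 (a point): Centre of the floor (4 mm above the table) of the tray's violet compartment, for stoppers of the largest bore; z up, x along the tray
- ink_green: Loose green ink dropper bottle, 30 mm wide, 80 mm tall, standing; to be left alone. Origin: centre of its foot
- ink_amber: Loose amber ink dropper bottle, 30 mm wide, 80 mm tall, standing; to be left alone. Origin: centre of its foot
- ink_pink: Loose pink ink dropper bottle, 30 mm wide, 80 mm tall, standing; to be left alone. Origin: centre of its foot
- ink_orange: Loose orange ink dropper bottle, 30 mm wide, 80 mm tall, standing; to be left alone. Origin: centre of its foot
Mind the look-alikes: they are no part of the job. What is shaped like the stopper_c but blue is not meant.

How it is judged:
On the way, in this order (a step that is already met when the one before it is completed fails the run):
1. the stopper from the block has been tried in the smallest bore: plug foot pressed on that bore's mouth (((horizontal distance between stopper_a and gauge_bore1 below 0.006 m and z of stopper_a in the frame of gauge_bore1 below 0.0025 m and angle between stopper_a's own z axis and vertical below 0.2 rad and contact force between stopper_a and gauge above 1 N) or (horizontal distance between stopper_b and gauge_bore1 below 0.006 m and z of stopper_b in the frame of gauge_bore1 below 0.0025 m and angle between stopper_b's own z axis and vertical below 0.2 rad and contact force between stopper_b and gauge above 1 N) or (horizontal distance between stopper_c and gauge_bore1 below 0.006 m and z of stopper_c in the frame of gauge_bore1 below 0.0025 m and angle between stopper_c's own z axis and vertical below 0.2 rad and contact force between stopper_c and gauge above 1 N))), for 0.05 s.
2. then it has been tried in the second bore: plug foot on its mouth, or entering it (((horizontal distance between stopper_a and gauge_bore2 below 0.006 m and z of stopper_a in the frame of gauge_bore2 below 0.0025 m and angle between stopper_a's own z axis and vertical below 0.2 rad) or (horizontal distance between stopper_b and gauge_bore2 below 0.006 m and z of stopper_b in the frame of gauge_bore2 below 0.0025 m and angle between stopper_b's own z axis and vertical below 0.2 rad and contact force between stopper_b and gauge above 1 N) or (horizontal distance between stopper_c and gauge_bore2 below 0.006 m and z of stopper_c in the frame of gauge_bore2 below 0.0025 m and angle between stopper_c's own z axis and vertical below 0.2 rad and contact force between stopper_c and gauge above 1 N))), for 0.05 s.
3. then it has gone half way into the second bore or, if that is too small, been tried in the third (((horizontal distance between stopper_a and gauge_bore2 below 0.006 m and z of stopper_a in the frame of gauge_bore2 below -0.012 m and angle between stopper_a's own z axis and vertical below 0.2 rad) or (horizontal distance between stopper_b and gauge_bore3 below 0.006 m and z of stopper_b in the frame of gauge_bore3 below 0.0025 m and angle between stopper_b's own z axis and vertical below 0.2 rad) or (horizontal distance between stopper_c and gauge_bore3 below 0.006 m and z of stopper_c in the frame of gauge_bore3 below 0.0025 m and angle between stopper_c's own z axis and vertical below 0.2 rad and contact force between stopper_c and gauge above 1 N))), for 0.05 s.
4. it is fully home in the smallest bore that takes it: flange down on the step (within 2.5 mm) (((horizontal distance between stopper_a and gauge_bore2 below 0.0025 m and z of stopper_a in the frame of gauge_bore2 below -0.0235 m and angle between stopper_a's own z axis and vertical below 0.08 rad) or (horizontal distance between stopper_b and gauge_bore3 below 0.0025 m and z of stopper_b in the frame of gauge_bore3 below -0.0235 m and angle between stopper_b's own z axis and vertical below 0.08 rad) or (horizontal distance between stopper_c and gauge_bore4 below 0.0025 m and z of stopper_c in the frame of gauge_bore4 below -0.0235 m and angle between stopper_c's own z axis and vertical below 0.08 rad))), for 0.2 s.
At the end, for the whole second after the job is handed in: The stopper that was in the block stands upright (within 0.12 rad) and at rest on the floor of the tray compartment whose colour is that of the smallest bore that takes it, its foot within 22 mm along and 28 mm across the tray of the compartment's centre; the other two stand in the rack (((x of stopper_a in the frame of tray_slot2 between -0.022 and 0.022 m and y of stopper_a in the frame of tray_slot2 between -0.028 and 0.028 m and z of stopper_a in the frame of tray_slot2 between -0.004 and 0.004 m and angle between stopper_a's own z axis and vertical below 0.12 rad and linear speed of stopper_a below 0.02 m/s and horizontal distance between each of stopper_b, stopper_c and rack below 0.055 m and height (world z) of each of stopper_b, stopper_c below 0.014 m and angle between each of stopper_b, stopper_c's own z axis and vertical below 0.15 rad) or (x of stopper_b in the frame of tray_slot3 between -0.022 and 0.022 m and y of stopper_b in the frame of tray_slot3 between -0.028 and 0.028 m and z of stopper_b in the frame of tray_slot3 between -0.004 and 0.004 m and angle between stopper_b's own z axis and vertical below 0.12 rad and linear speed of stopper_b below 0.02 m/s and horizontal distance between each of stopper_a, stopper_c and rack below 0.055 m and height (world z) of each of stopper_a, stopper_c below 0.014 m and angle between each of stopper_a, stopper_c's own z axis and vertical below 0.15 rad) or (x of stopper_c in the frame of tray_slot4 between -0.022 and 0.022 m and y of stopper_c in the frame of tray_slot4 between -0.028 and 0.028 m and z of stopper_c in the frame of tray_slot4 between -0.004 and 0.004 m and angle between stopper_c's own z axis and vertical below 0.12 rad and linear speed of stopper_c below 0.02 m/s and horizontal distance between each of stopper_a, stopper_b and rack below 0.055 m and height (world z) of each of stopper_a, stopper_b below 0.014 m and angle between each of stopper_a, stopper_b's own z axis and vertical below 0.15 rad))); the robot touches nothing.
It fails at once if the stopper is forced: more than 40 N between a stopper and the gauge (contact force between any of stopper_a, stopper_b, stopper_c and gauge above 40 N).
It fails at once if the stopper is let into a larger bore than the smallest that takes it ((horizontal distance between stopper_a and gauge_bore3 below 0.008 m and z of stopper_a in the frame of gauge_bore3 below -0.004 m) or (horizontal distance between stopper_a and gauge_bore4 below 0.008 m and z of stopper_a in the frame of gauge_bore4 below -0.004 m) or (horizontal distance between stopper_b and gauge_bore4 below 0.008 m and z of stopper_b in the frame of gauge_bore4 below -0.004 m)).
It fails at once if a stopper in the rack is shifted (more than 8 mm) ((distance of stopper_a from where it was at the start of the episode above 0.008 m and horizontal distance between stopper_a and rack below 0.075 m and height (world z) of stopper_a below 0.03 m) or (distance of stopper_b from where it was at the start of the episode above 0.008 m and horizontal distance between stopper_b and rack below 0.075 m and height (world z) of stopper_b below 0.03 m) or (distance of stopper_c from where it was at the start of the episode above 0.008 m and horizontal distance between stopper_c and rack below 0.075 m and height (world z) of stopper_c below 0.03 m)).
It fails at once if an ink bottle is shifted (more than 15 mm) or knocked over (distance of any of ink_green, ink_amber, ink_pink, ink_orange from where it was at the start of the episode above 0.015 m or angle between any of ink_green, ink_amber, ink_pink, ink_orange's own z axis and vertical above 0.3 rad).
It also fails if it takes over 72 s, if anything falls off the work surface, if the arm or the gripper's body presses on something with over 40 N, if the wrist force passes 120 N, or if a joint passes its speed limit or range.

## Working session

There is one attempt and no reset: what is moved stays moved. The work goes in short steps, Python scripts to look and compute and a tool call to move; the robot and the scene stay as the last step left them, time stands still between calls to the robot, and variables do not carry over. Pictures are saved under pics/ and viewed, at most 10 in all, crops included, and the job is handed in when it is done.

Besides the shell and the picture viewer there is one more tool, called after "Emit:" as name([rows], argument=value, ...), one row to a line, values as JSON. step_arm: Moves the arm, as the interface text tells. Its arguments: {"type":"object","properties":{"moves":{"type":"array"},"grip_force":{"type":"number"}},"required":["moves"]}

```bash
mkdir -p pics; python3 - <<'E'
from workcell import telemetry, imaging
import cv2,numpy as np
s=telemetry.get_state();print(s)
ims=[]
for n in("scene","side"):
    p=imaging.camera_params(n);print(n,np.round(p["camera_matrix"],1).tolist(),np.round(p["pose"],3).tolist(),p.keys())
    im=imaging.read_camera(n);np.save(n+".npy",im);cv2.imwrite(f"pics/{n}0.png",im[...,::-1])
E
```

```text
{'clock': 0.0, 'joint_pos': array([1.14237013e+00, 3.13969461e-01, 4.49604255e-02, 1.30358985e+00,
       7.95866055e-06, 1.43122891e+00]), 'qvel': array([ 1.14533969e-03, -2.57661421e-05,  5.16080711e-04,  1.33251765e-03,
       -4.04835017e-04, -9.11301441e-04]), 'tau': array([-1.17830841e-04, -4.80626822e+01,  2.98532796e+01,  1.92879728e-02,
       -2.48428273e-05,  3.14708515e-06]), 'tcp_pos': array([0.1635664 , 0.55070747, 0.23041888]), 'orientation': array([-2.56352873e-04,  1.43927728e-01,  9.89587791e-01, -8.64059787e-04]), 'wrist_force': array([-0.87692153,  0.01376153, -0.0472034 ]), 'ft_torque': array([-0.02895551, -0.05780911, -0.01756385]), 'grip_force': 0.0, 'finger_gap': 0.08536538653263107}
scene [[453.1, 0.0, 276.2], [0.0, 453.1, 210.7], [0.0, 0.0, 1.0]] [[0.63, -0.65, 0.426, 1.053], [0.777, 0.519, -0.356, -0.43], [0.01, 0.555, 0.832, 1.071], [0.0, 0.0, 0.0, 1.0]] dict_keys(['camera_matrix', 'pose'])
side [[498.1, 0.0, 277.1], [0.0, 498.1, 210.3], [0.0, 0.0, 1.0]] [[0.852, 0.373, -0.368, 0.103], [-0.524, 0.585, -0.619, -0.773], [-0.016, 0.72, 0.693, 0.964], [0.0, 0.0, 0.0, 1.0]] dict_keys(['camera_matrix', 'pose'])
```

View pics/scene0.png

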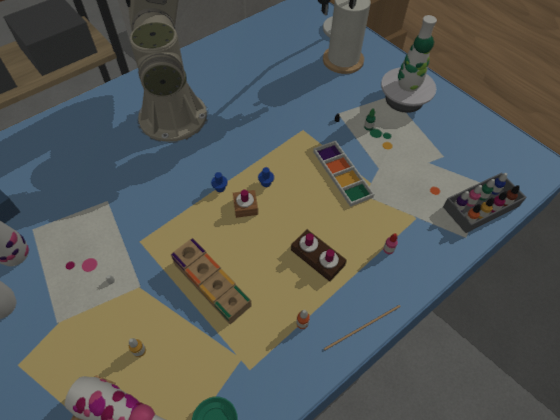

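View pics/side0.png

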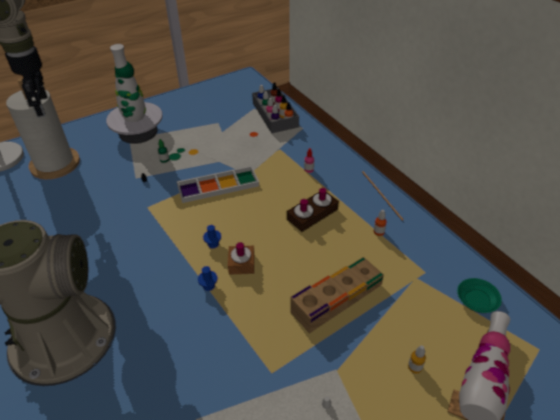

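The scene view shows the block with its stopper at (244,200), the gauge at (210,280), the tray at (343,172) and the rack at (318,254). In the side view they are at (241,257), (338,292), (218,184) and (313,209). I'll get rough positions first.

```bash
cat > h.py <<'E'
import numpy as np,cv2
from workcell import imaging,telemetry
from scipy.spatial.transform import Rotation as R
def ray(cam,px):
    K=np.array(cam["camera_matrix"]);T=np.array(cam["pose"])
    d=np.linalg.solve(K,[px[0],px[1],1]);d=T[:3,:3]@[d[0],-d[1],-d[2]]
    return T[:3,3],d/np.linalg.norm(d)
def plane(cam,px,z):
    o,d=ray(cam,px);return o+d*(z-o[2])/d[2]
def two(c1,p1,c2,p2):
    (a,u),(b,v)=ray(c1,p1),ray(c2,p2)
    s=np.linalg.lstsq(np.c_[u,-v],b-a,rcond=None)[0]
    p,q=a+s[0]*u,b+s[1]*v
    return (p+q)/2,np.linalg.norm(p-q)
def rot():
    q=telemetry.get_state()["orientation"];return R.from_quat(np.r_[q[1:],q[0]]).as_matrix()
def totool(p):  # world TCP target -> shift mm in tool axes
    return np.round(rot().T@(np.array(p)-telemetry.get_state()["tcp_pos"])*1e3,1)
def blobs(im,hlo,hhi,smin=120,vmin=50,amin=15):
    h=cv2.cvtColor(im,cv2.COLOR_RGB2HSV)
    m=cv2.inRange(h,(hlo,smin,vmin),(hhi,255,255))
    n,_,st,c=cv2.connectedComponentsWithStats(m)
    return [(np.round(c[i],1).tolist(),st[i].tolist()) for i in range(1,n) if st[i,4]>=amin]
E
python3 - <<'E'
from h import *
for n in("scene","side"):
    im=np.load(n+".npy");cam=imaging.camera_params(n)
    for c,s in blobs(im,160,176,130):print(n,"mag",c,s,np.round(plane(cam,c,.058),3))
S=imaging.camera_params("scene");D=imaging.camera_params("side")
for i,p in enumerate([(232,300),(218,284),(203,268),(189,252)]):print("bore",i+1,np.round(plane(S,p,.040+.007*i),3))
for i,p in enumerate([(371,272),(348,281),(329,290),(310,300)]):print("bore side",i+1,np.round(plane(D,p,.040+.007*i),3))
a=cv2.resize(np.load("scene.npy")[230:330,160:260],(600,600),interpolation=2)
b=cv2.resize(np.load("scene.npy")[135:215,305:385],(480,480),interpolation=2)
cv2.imwrite("pics/g.png",a[...,::-1])
for n,p in(("g",(357,191)),("y",(347,180)),("o",(337,166)),("v",(328,152))):print(n,np.round(plane(S,p,.004),3))
E
```

```text
scene mag [244.1, 195.3] [241, 190, 7, 12, 72] [ 0.44  -0.033  0.058]
scene mag [473.9, 195.1] [470, 190, 10, 10, 57] [0.836 0.464 0.058]
scene mag [498.8, 201.2] [494, 196, 11, 10, 69] [0.892 0.501 0.058]
scene mag [13.3, 238.0] [10, 233, 7, 11, 46] [ 0.179 -0.576  0.058]
scene mag [308.9, 238.8] [305, 233, 9, 13, 84] [0.655 0.015 0.058]
scene mag [390.7, 243.1] [386, 238, 11, 10, 63] [0.797 0.171 0.058]
scene mag [329.4, 254.7] [326, 249, 9, 13, 84] [0.723 0.025 0.058]
scene mag [7.5, 258.2] [0, 255, 14, 7, 33] [ 0.227 -0.609  0.058]
scene mag [89.0, 264.6] [82, 259, 15, 12, 130] [ 0.37  -0.46   0.058]
scene mag [69.6, 265.1] [66, 262, 8, 7, 46] [ 0.341 -0.497  0.058]
scene mag [118.1, 395.6] [113, 391, 15, 11, 91] [ 0.69  -0.551  0.058]
scene mag [94.6, 397.4] [89, 392, 13, 13, 96] [ 0.663 -0.591  0.058]
scene mag [81.2, 406.3] [75, 398, 14, 18, 134] [ 0.661 -0.62   0.058]
scene mag [141.3, 412.3] [129, 401, 25, 19, 312] [ 0.75  -0.529  0.058]
scene mag [106.9, 413.1] [101, 406, 12, 14, 138] [ 0.707 -0.585  0.058]
side mag [277.8, 98.8] [275, 96, 7, 6, 29] [0.874 0.503 0.058]
side
[... 259 characters left out ...]
side mag [239.9, 248.8] [236, 243, 8, 13, 85] [ 0.437 -0.03   0.058]
side mag [493.1, 345.1] [473, 332, 37, 31, 503] [ 0.748 -0.536  0.058]
side mag [502.1, 367.2] [495, 361, 14, 16, 116] [ 0.724 -0.579  0.058]
side mag [490.5, 375.6] [483, 368, 18, 15, 114] [ 0.691 -0.579  0.058]
side mag [500.2, 391.6] [493, 384, 14, 20, 122] [ 0.681 -0.611  0.058]
bore 1 [ 0.66  -0.235  0.04 ]
bore 2 [ 0.608 -0.238  0.047]
bore 3 [ 0.552 -0.244  0.054]
bore 4 [ 0.496 -0.248  0.061]
bore side 1 [ 0.671 -0.246  0.04 ]
bore side 2 [ 0.605 -0.242  0.047]
bore side 3 [ 0.549 -0.244  0.054]
bore side 4 [ 0.495 -0.248  0.061]
g [0.601 0.255 0.004]
y [0.553 0.26  0.004]
o [0.496 0.274 0.004]
v [0.437 0.291 0.004]
```

View pics/g.png

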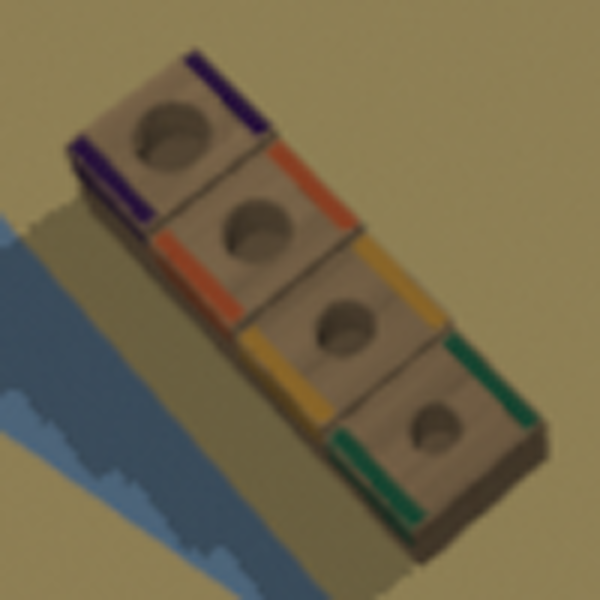

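```bash
python3 - <<'E'
from h import *
for n in("scene","side"):
    im=np.load(n+".npy");cam=imaging.camera_params(n)
    for c,s in blobs(im,112,124,170,60,60):print(n,"blue",c,s,np.round(plane(cam,c,.04),3))
S=imaging.camera_params("scene")
for p in[(232.7,301.7),(217.5,284.6),(202.9,268.5),(188.8,252.6)]:print(np.round(plane(S,p,.04+.007*[232.7,217.5,202.9,188.8].index(p[0])),3))
W=imaging.camera_params("wrist");print(np.round(W["pose"],3),np.round(W["camera_matrix"]))
print(np.round(rot(),3),totool((.439,-.032,.2)))
E
```

```text
[ 0.665 -0.236  0.04 ]
[ 0.608 -0.24   0.047]
[ 0.553 -0.245  0.054]
[ 0.497 -0.249  0.061]
[[ 0.285 -0.923 -0.258  0.099]
 [ 0.959  0.274  0.077  0.571]
 [-0.001 -0.269  0.963  0.373]
 [ 0.     0.     0.     1.   ]] [[298.   0. 280.]
 [  0. 298. 212.]
 [  0.   0.   1.]]
[[-0.959  0.285 -0.001]
 [ 0.285  0.959 -0.002]
 [ 0.    -0.002 -1.   ]] [-430.  -480.1   31.2]
```

Emit:
step_arm([
  [[-37,-20,0],[0,0,-0.05],50],
  [[-70,-44,0],[0,0,-0.1],50],
  [[-100,-71,0],[0,0,-0.15],50],
  [[-128,-100,0],[0,0,-0.2],50],
  [[-156,-130,0],[0,0,-0.25],50],
  [[-183,-160,0],[0,0,-0.3],50],
  [[-210,-190,0],[0,0,-0.34],50],
  [[-236,-220,0],[0,0,-0.37],50],
])

```text
clock: 0.77
tcp_pos: [0.3275, 0.2712, 0.231]
orientation: [-0.0, -0.042, 0.999, -0.0]
wrist_force: [0.8, -0.2, 0.5]
finger_gap: 0.05
grip_force: 0.0
```

```bash
python3 - <<'E'
from h import *
s=telemetry.get_state();print(s["tcp_pos"],np.round(rot(),3).tolist(),s["joint_pos"],totool((.439,-.032,.2)))
E
```

```text
[0.32751669 0.27124786 0.23104128] [[-0.997, -0.083, -0.0], [-0.083, 0.997, -0.0], [0.0, -0.0, -1.0]] [ 5.02457373e-01  2.36670976e-02 -3.05637022e-01  1.24168079e+00
 -1.19521597e-05  4.18931374e-01] [ -85.8 -311.5   31.1]
```

Emit:
step_arm([
  [[-10,-40,4],[0,0,0],50],
  [[-20,-80,8],[0,0,0],50],
  [[-30,-120,12],[0,0,0],50],
  [[-40,-160,16],[0,0,0],50],
  [[-50,-199,20],[0,0,0],50],
  [[-61,-238,24],[0,0,0],50],
  [[-73,-275,28],[0,0,0],50],
  [[-86,-311,31],[0,0,0],50],
])

```text
clock: 1.43
tcp_pos: [0.438, -0.032, 0.1998]
orientation: [-0.0, -0.04, 0.999, 0.0]
wrist_force: [1.3, 1.3, 0.3]
finger_gap: 0.0497
grip_force: 0.0
```

Emit:
step_arm([
  [[0,0,0],[0,0,0],50],
])

```text
clock: 1.52
tcp_pos: [0.4408, -0.0354, 0.1995]
orientation: [0.001, -0.037, 0.999, -0.001]
wrist_force: [0.6, -0.9, 0.7]
finger_gap: 0.0498
grip_force: 0.0
```

```bash
python3 - <<'E'
from h import *
W=imaging.camera_params("wrist");im=imaging.read_camera("wrist");np.save("w1.npy",im)
cv2.imwrite("pics/w1.png",im[...,::-1])
for c,s in blobs(im,155,178,130,50,100):
    print(c,s,np.round(plane(W,c,.072),4))
print(telemetry.get_state()["tcp_pos"])
E
```

```text
[285.4, 199.4] [275, 186, 22, 27, 464] [ 0.4362 -0.0299  0.072 ]
[ 0.43912359 -0.03279491  0.1995166 ]
```

View pics/w1.png

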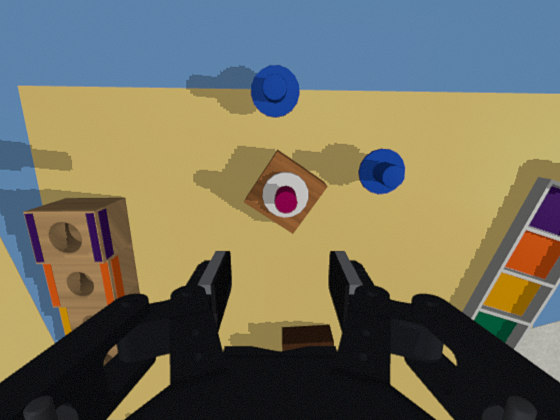

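The picture shows the knob at (285,199) on its white flange (286,195), the violet bore at (65,236), the orange bore at (80,283), and a blue decoy at (382,172).

```bash
python3 - <<'E'
from h import *
W=imaging.camera_params("wrist");im=np.load("w1.npy")
h=cv2.cvtColor(im,cv2.COLOR_RGB2HSV)[150:240,240:335]
m=((h[...,1]<50)&(h[...,2]>110))|((h[...,0]>155)&(h[...,1]>120))
m=m.astype(np.uint8)
c=max(cv2.findContours(m,0,1)[0],key=cv2.contourArea);e=cv2.fitEllipse(cv2.convexHull(c));print(e,cv2.boundingRect(c))
f=(e[0][0]+240,e[0][1]+150)
print("flange",plane(W,f,.040),"knob top",plane(W,(285.5,202),.072),"blue",plane(W,(388,175),.064))
p=plane(W,f,.040);print("width", e[1][1]*np.linalg.norm(plane(W,(f[0]+1,f[1]),.04)-p))
for q,z in(((65.5,236.5),.061),((80.5,284),.054)):print(plane(W,q,z))
t=(plane(W,f,.040)+plane(W,(285.5,202),.072))/2;t[2]=.045;print(totool(t))
E
```

```text
((44.940555572509766, 44.219120025634766), (45.042484283447266, 45.522918701171875), 106.85155487060547) (23, 22, 45, 45)
flange [ 0.43618336 -0.02677528  0.04      ] knob top [ 0.43671148 -0.02678643  0.072     ] blue [0.40547865 0.0672032  0.064     ]
width 0.04714400645016654
[ 0.49136213 -0.24329746  0.061     ]
[ 0.54805888 -0.23871019  0.054     ]
[  2.1   6.2 154.5]
```

Emit:
step_arm([
  [[2,3,30],[0,0,0],46],
  [[2,3,60],[0,0,0],46],
  [[2,3,60],[0,0,0],46],
  [[2,3,60],[0,0,0],46],
  [[2,3,60],[0,0,0],46],
])

```text
clock: 1.98
tcp_pos: [0.4363, -0.0264, 0.1414]
orientation: [0.0, -0.041, 0.999, 0.0]
wrist_force: [0.3, 0.0, 0.1]
finger_gap: 0.0461
grip_force: 0.0
```

```bash
cat > fl.py <<'E'
from h import *
W=imaging.camera_params("wrist");im=imaging.read_camera("wrist");np.save("w2.npy",im)
h=cv2.cvtColor(im,cv2.COLOR_RGB2HSV)
m=(((h[...,1]<50)&(h[...,2]>110))|((h[...,0]>155)&(h[...,1]>120)))
mm=np.zeros_like(m);mm[150:330,200:380]=m[150:330,200:380]
c=max(cv2.findContours(mm.astype(np.uint8),0,1)[0],key=cv2.contourArea);e=cv2.fitEllipse(cv2.convexHull(c));f=e[0]
b=max(blobs(im,155,178,130,50,100),key=lambda x:x[1][4])[1]
k=(b[0]+b[2]/2,b[1]+b[3]-b[2]/2)
print(e,b,"flange",plane(W,f,.040),"knob",plane(W,k,.072),telemetry.get_state()["tcp_pos"])
t=plane(W,k,.072);t[2]=.045;print(totool(t))
E
python3 fl.py
```

```text
((274.80474853515625, 212.96200561523438), (53.99669647216797, 55.52764129638672), 91.28887939453125) [261, 204, 28, 35, 770] flange [ 0.43798084 -0.02969039  0.04      ] knob [ 0.43822568 -0.02904939  0.072     ] [ 0.4369934  -0.02667981  0.14195656]
[-0.8 -2.4 97. ]
```

Emit:
step_arm([
  [[-1,-3,33],[0,0,0],46],
  [[-1,-3,65],[0,0,0],46],
  [[-1,-3,85],[0,0,0],46],
  [[-1,-3,97],[0,0,0],46],
  [[-1,-3,97],[0,0,0],46],
  [[-1,-3,97],[0,0,0],10],
  [[-1,-3,97],[0,0,0],10],
  [[-1,-3,97],[0,0,0],10],
], grip_force=40)

```text
clock: 2.7
tcp_pos: [0.4391, -0.0302, 0.0452]
orientation: [0.002, -0.041, 0.999, -0.0]
wrist_force: [-0.5, -0.1, 3.6]
finger_gap: 0.0208
grip_force: 39.1
```

Emit:
step_arm([
  [[0,0,0],[0,0,0],10],
  [[0,0,0],[0,0,0],10],
  [[0,0,0],[0,0,0],10],
])

```text
clock: 2.95
tcp_pos: [0.4391, -0.0302, 0.0451]
orientation: [0.002, -0.041, 0.999, -0.0]
wrist_force: [0.1, 0.8, 7.0]
finger_gap: 0.0211
grip_force: 39.4
```

Emit:
step_arm([
  [[0,0,-30],[0,0,0],10],
  [[0,0,-65],[0,0,0],10],
  [[0,0,-100],[0,0,0],10],
  [[-5,-5,-125],[0,0,0],10],
  [[-33,-33,-125],[0,0,0],10],
  [[-61,-61,-125],[0,0,0],10],
  [[-89,-89,-125],[0,0,0],10],
  [[-117,-117,-125],[0,0,0],10],
])

```text
clock: 3.62
tcp_pos: [0.565, -0.1383, 0.1697]
orientation: [0.001, -0.041, 0.999, -0.0]
wrist_force: [1.1, -0.1, -0.7]
finger_gap: 0.0206
grip_force: 40.2
```

Emit:
step_arm([
  [[-28,-28,0],[0,0,0],10],
  [[-56,-56,0],[0,0,0],10],
  [[-84,-84,0],[0,0,0],10],
  [[-105,-105,0],[0,0,0],10],
  [[-115,-113,0],[0,0,0],10],
  [[-115,-113,0],[0,0,0],10],
  [[-115,-113,0],[0,0,0],10],
  [[-115,-113,0],[0,0,0],10],
])

```text
clock: 4.28
tcp_pos: [0.6865, -0.2397, 0.1685]
orientation: [-0.0, -0.041, 0.999, 0.0]
wrist_force: [-0.6, -0.3, -0.6]
finger_gap: 0.0204
grip_force: 40.2
```

```bash
python3 - <<'E'
from h import *
W=imaging.camera_params("wrist");im=imaging.read_camera("wrist");np.save("w3.npy",im);np.save("w3pose.npy",W["pose"])
cv2.imwrite("pics/w3.png",im[...,::-1])
s=telemetry.get_state();print(s["tcp_pos"],s["wrist_force"],s["joint_pos"])
E
```

```text
[ 0.6864424  -0.23949047  0.1687445 ] [ 0.7206094  -0.0218992  -0.40151345] [-4.46011017e-01  6.44156818e-01  4.16270044e-01  1.34346696e+00
  1.61540139e-04 -5.27816135e-01]
```

View pics/w3.png

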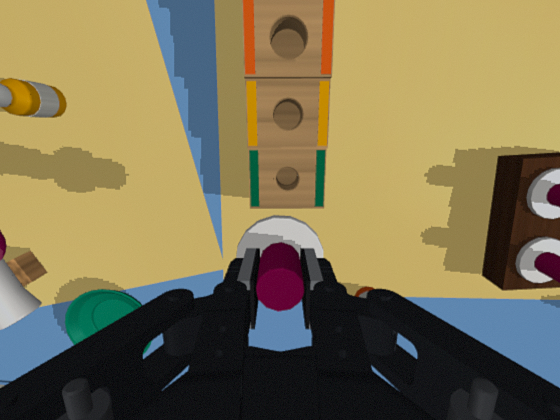

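Bore mouths are at (288,178), (288,115) and (289,38). The stopper hangs straight in the fingers, with its flange arc at (280,217) and its knob top at (281,285). The tilted yellow bottle is well to the side.

```bash
cat > bores.py <<'E'
from h import *
import sys
def measure(im,W,seeds):
    g=cv2.GaussianBlur(cv2.cvtColor(im,cv2.COLOR_RGB2HSV)[...,2],(3,3),0)
    out=[]
    for k,(x,y,z,w) in seeds.items():
        r=int(w*1.1); p=g[max(y-r,0):y+r,x-r:x+r]
        t,m=cv2.threshold(p,0,255,cv2.THRESH_BINARY_INV+cv2.THRESH_OTSU)
        m=cv2.morphologyEx(m,cv2.MORPH_OPEN,np.ones((3,3),np.uint8))
        c=max(cv2.findContours(m,0,1)[0],key=cv2.contourArea)
        e=cv2.fitEllipse(cv2.convexHull(c));f=(e[0][0]+x-r,e[0][1]+max(y-r,0))
        P=plane(W,f,z);wd=np.mean(e[1])*np.linalg.norm(plane(W,(f[0]+1,f[1]),z)-P)
        print(k,np.round(f,1),np.round(e[1],1),"w mm",round(wd*1e3,1),np.round(P,4));out.append(P)
    return out
E
python3 - <<'E'
from bores import *
W=imaging.camera_params("wrist");W["pose"]=np.load("w3pose.npy");im=np.load("w3.npy")
o=measure(im,W,{1:(288,178,.040,16),2:(288,115,.047,20),3:(289,38,.054,24)})
print(np.diff(o,axis=0),[np.linalg.norm(x[:2]) for x in np.diff(o,axis=0)])
for c,s in blobs(im,160,176,130,50,300):print(c,s)
h=cv2.cvtColor(im,cv2.COLOR_RGB2HSV)
m=((h[...,1]<45)&(h[...,2]>90)).astype(np.uint8);m[:212]=0;m[270:]=0;m[:,:230]=0;m[:,332:]=0
c=max(cv2.findContours(m,0,1)[0],key=cv2.contourArea)[:,0]
up=np.array([[x,c[c[:,0]==x,1].min()] for x in np.unique(c[:,0])]);up=up[up[:,1]<245]
s=telemetry.get_state()["tcp_pos"]
P=np.array([plane(W,p,s[2]-.005) for p in up])[:,:2]
A=np.c_[2*P,np.ones(len(P))];q=np.linalg.lstsq(A,(P**2).sum(1),rcond=None)[0]
print("flange centre",q[:2],"R",np.sqrt(q[2]+q[:2]@q[:2]),"rel tcp",q[:2]-s[:2],len(P))
from scipy.optimize import least_squares
f=least_squares(lambda c:np.hypot(*(P-c).T)-.024,s[:2]);print("R fixed",f.x-s[:2],f.cost)
E
```

```text
1 [287.3 178.1] [23.3 23.8] w mm 21.5 [ 0.6618 -0.2339  0.04  ]
2 [287.8 113.6] [30.9 31.8] w mm 26.4 [ 0.6061 -0.2386  0.047 ]
3 [288.5  36.4] [37.6 43.3] w mm 31.1 [ 0.5503 -0.2432  0.054 ]
[[-0.05565895 -0.00469107  0.007     ]
 [-0.05588886 -0.00463942  0.007     ]] [np.float64(0.055856289339293146), np.float64(0.05608109524727721)]
[279.5, 277.4] [256, 243, 48, 68, 2593]
[548.8, 264.9] [535, 253, 25, 30, 509]
flange centre [ 0.68475735 -0.23929745] R 0.02275341184230392 rel tcp [-0.00168505  0.00019302] 83
R fixed [-0.00024178  0.00034429] 4.0806079738127226e-06
```

Emit:
step_arm([
  [[24,7.5,20],[0,0,0],10],
  [[24,7.5,50],[0,0,0],10],
  [[24,7.5,75],[0,0,0],10],
  [[24,7.5,84],[0,0,0],10],
  [[24,7.5,84],[0,0,0],10],
  [[24,7.5,84],[0,0,0],10],
  [[24,7.5,86],[0,0,0],10],
  [[24,7.5,88],[0,0,0],10],
])

```text
clock: 5.0
tcp_pos: [0.6642, -0.2355, 0.0827]
orientation: [0.002, -0.041, 0.999, -0.001]
wrist_force: [0.4, 1.4, -0.1]
finger_gap: 0.021
grip_force: 40.1
```

Emit:
step_arm([
  [[0,0,1],[0,0,0],10],
  [[0,0,2],[0,0,0],10],
  [[0,0,2],[0,0,0],10],
])

```text
clock: 5.25
tcp_pos: [0.6629, -0.235, 0.0785]
orientation: [0.0, -0.041, 0.999, -0.0]
wrist_force: [-1.1, -0.0, 0.3]
finger_gap: 0.0209
grip_force: 40.1
```

Emit:
step_arm([
  [[0,0,1],[0,0,0],10],
  [[0,0,1],[0,0,0],10],
])

```text
clock: 5.42
tcp_pos: [0.6628, -0.235, 0.0774]
orientation: [0.0, -0.041, 0.999, -0.0]
wrist_force: [-0.4, -0.0, -0.4]
finger_gap: 0.0208
grip_force: 40.3
```

Emit:
step_arm([
  [[0,0,1],[0,0,0],10],
  [[0,0,1],[0,0,0],10],
])

```text
clock: 5.58
tcp_pos: [0.663, -0.235, 0.0773]
orientation: [0.001, -0.041, 0.999, -0.0]
wrist_force: [-0.8, 0.8, 4.3]
finger_gap: 0.0207
grip_force: 40.8
```

Emit:
step_arm([
  [[0,0,0.7],[0,0,0],10],
  [[0,0,0.7],[0,0,0],10],
  [[0,0,0.7],[0,0,0],10],
])

```text
clock: 5.83
tcp_pos: [0.6631, -0.235, 0.0773]
orientation: [0.001, -0.041, 0.999, -0.0]
wrist_force: [-1.5, 0.9, 7.3]
finger_gap: 0.0207
grip_force: 41.0
```

Emit:
step_arm([
  [[0,0,-10],[0,0,0],10],
  [[0,0,-22],[0,0,0],10],
  [[20,0.5,-22],[0,0,0],10],
  [[42,1,-22],[0,0,0],10],
  [[56,1,-22],[0,0,0],10],
  [[56,1,-18],[0,0,0],10],
  [[56,1,-14],[0,0,0],10],
  [[56,1,-13],[0,0,0],10],
])

```text
clock: 6.5
tcp_pos: [0.6074, -0.2385, 0.0884]
orientation: [0.0, -0.041, 0.999, 0.0]
wrist_force: [0.5, 0.5, -0.7]
finger_gap: 0.0206
grip_force: 40.1
```

Emit:
step_arm([
  [[0,0,0],[0,0,0],10],
  [[0,0,0],[0,0,0],10],
])

```text
clock: 6.67
tcp_pos: [0.6075, -0.2383, 0.0883]
orientation: [0.0, -0.041, 0.999, 0.0]
wrist_force: [0.4, -0.4, 0.1]
finger_gap: 0.0209
grip_force: 40.1
```

```bash
python3 - <<'E'
from bores import *
W=imaging.camera_params("wrist");im=imaging.read_camera("wrist");np.save("w4.npy",im);np.save("w4pose.npy",W["pose"])
cv2.imwrite("pics/w4.png",im[...,::-1]);print(totool((.6061,-.2386,.0843)))
E
```

```text
[ 1.4 -0.2  4.1]
```

View pics/w4.png

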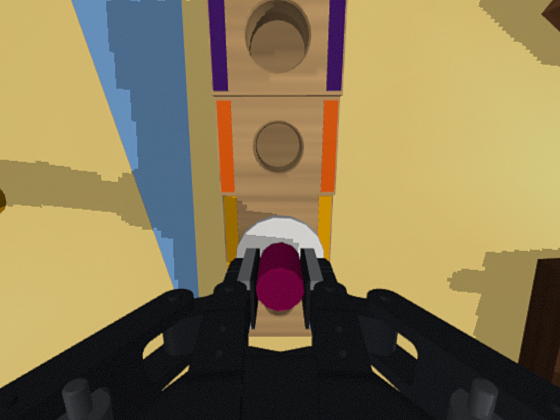

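The orange bore is at (279,147) and the violet one at (278,36). The flange hangs centred over the yellow step.

```bash
cat > fc.py <<'E'
from bores import *
from scipy.optimize import least_squares
def flange(im,W,tcp):
    h=cv2.cvtColor(im,cv2.COLOR_RGB2HSV)
    m=((h[...,1]<45)&(h[...,2]>60)).astype(np.uint8);m[:212]=0;m[270:]=0;m[:,:235]=0;m[:,326:]=0
    c=max(cv2.findContours(m,0,1)[0],key=cv2.contourArea)[:,0]
    up=np.array([[x,c[c[:,0]==x,1].min()] for x in np.unique(c[:,0])]);up=up[up[:,1]<243]
    P=np.array([plane(W,p,tcp[2]-.0053) for p in up])[:,:2]
    f=least_squares(lambda c:np.hypot(*(P-c).T)-.024,tcp[:2]);print("flange rel tcp",f.x-tcp[:2],len(up),f.cost);return f.x
E
python3 - <<'E'
from fc import *
W=imaging.camera_params("wrist");W["pose"]=np.load("w4pose.npy");im=np.load("w4.npy")
tcp=telemetry.get_state()["tcp_pos"]
o=measure(im,W,{3:(279,147,.054,26),4:(278,36,.061,34)})
u=.056*np.array([np.cos(.0838),np.sin(.0838)])
b2=o[0][:2]+u;f=flange(im,W,tcp)
print("bore2",b2,b2-f,"tool shift",rot().T[:2,:2]@(b2-f)*1e3)
E
```

```text
3 [278. 147.] [50.3 53.9] w mm 30.3 [ 0.5503 -0.2433  0.054 ]
4 [278.9  31.9] [60.1 67. ] w mm 32.2 [ 0.493  -0.2474  0.061 ]
flange rel tcp [-0.00025944  0.00063215] 81 3.095592737892754e-06
bore2 [ 0.60607179 -0.23859572] [-0.0011224  -0.00090176] tool shift [ 1.19219653 -0.80722469]
```

Emit:
step_arm([
  [[1.2,-0.5,1],[0,0,0],10],
  [[1.2,-0.5,2.5],[0,0,0],10],
  [[1.2,-0.5,3.5],[0,0,0],10],
  [[1.2,-0.5,4.5],[0,0,0],10],
  [[1.2,-0.5,4.5],[0,0,0],10],
])

```text
clock: 7.13
tcp_pos: [0.6057, -0.2389, 0.0843]
orientation: [0.0, -0.041, 0.999, 0.0]
wrist_force: [-0.5, -0.6, 0.9]
finger_gap: 0.0205
grip_force: 40.4
```

Emit:
step_arm([
  [[0,0,1],[0,0,0],10],
  [[0,0,1],[0,0,0],10],
])

```text
clock: 7.3
tcp_pos: [0.6059, -0.239, 0.0843]
orientation: [0.001, -0.041, 0.999, -0.0]
wrist_force: [-1.9, 1.0, 5.9]
finger_gap: 0.0206
grip_force: 41.0
```

Emit:
step_arm([
  [[0,0,1],[0,0,0],10],
  [[0,0,1],[0,0,0],10],
])

```text
clock: 7.47
tcp_pos: [0.606, -0.239, 0.0842]
orientation: [0.001, -0.041, 0.999, -0.0]
wrist_force: [-2.6, 1.4, 10.9]
finger_gap: 0.0206
grip_force: 41.5
```

Emit:
step_arm([
  [[1.5,0,-0.6],[0,0,0],10],
  [[1.5,0,-0.6],[0,0,0],10],
  [[0,1.5,-0.6],[0,0,0],10],
  [[0,1.5,-0.6],[0,0,0],10],
  [[-1.5,0,-0.6],[0,0,0],10],
  [[-1.5,0,-0.6],[0,0,0],10],
  [[0,-1.5,-0.6],[0,0,0],10],
  [[0,-1.5,-0.6],[0,0,0],10],
])

```text
clock: 8.13
tcp_pos: [0.6059, -0.2397, 0.0842]
orientation: [0.001, -0.041, 0.999, 0.001]
wrist_force: [-1.3, 4.0, 9.9]
finger_gap: 0.0209
grip_force: 41.2
```

Emit:
step_arm([
  [[0,1.5,-10],[0,0,0],10],
  [[0,1.5,-24],[0,0,0],10],
  [[20,1.5,-24],[0,0,0],10],
  [[42,1.5,-24],[0,0,0],10],
  [[56,1.5,-24],[0,0,0],10],
  [[56,1.5,-18],[0,0,0],10],
  [[56,1.5,-14],[0,0,0],10],
  [[56,1.5,-14],[0,0,0],10],
])

```text
clock: 8.8
tcp_pos: [0.5499, -0.2434, 0.0957]
orientation: [-0.0, -0.041, 0.999, 0.0]
wrist_force: [-0.6, 0.1, -1.1]
finger_gap: 0.0206
grip_force: 40.1
```

Emit:
step_arm([
  [[0,0,0],[0,0,0],10],
  [[0,0,0],[0,0,0],10],
  [[0,0,0],[0,0,0],10],
])

```text
clock: 9.05
tcp_pos: [0.5505, -0.2435, 0.0966]
orientation: [0.0, -0.041, 0.999, -0.0]
wrist_force: [0.7, -0.2, 0.8]
finger_gap: 0.0206
grip_force: 40.1
```

```bash
python3 - <<'E'
from fc import *
tcp=telemetry.get_state()["tcp_pos"];print(tcp)
W=imaging.camera_params("wrist");im=imaging.read_camera("wrist");np.save("w5.npy",im);np.save("w5pose.npy",W["pose"])
o=measure(im,W,{4:(278,147,.061,30)})
u=.056*np.array([np.cos(.0838),np.sin(.0838)])
b=o[0][:2]+u;f=flange(im,W,tcp)
print("bore3",b,"tool shift",rot().T[:2,:2]@(b-f)*1e3,"vs tcp",rot().T[:2,:2]@(b-tcp[:2])*1e3)
E
```

```text
[ 0.55048229 -0.24351881  0.09658902]
4 [278.8 148.6] [57.1 59.5] w mm 34.2 [ 0.4942 -0.248   0.061 ]
flange rel tcp [-0.00031898  0.000547  ] 80 3.706064115079532e-06
bore3 [ 0.55001194 -0.24329371] tool shift [ 0.17712942 -0.30847296] vs tcp [0.45041849 0.2627304 ]
```

Emit:
step_arm([
  [[0.2,0,2],[0,0,0],10],
  [[0.2,0,3.5],[0,0,0],10],
  [[0.2,0,4.5],[0,0,0],10],
  [[0.2,0,5.5],[0,0,0],10],
  [[0.2,0,6.5],[0,0,0],10],
  [[0.2,0,6.5],[0,0,0],10],
])

```text
clock: 9.6
tcp_pos: [0.5498, -0.2435, 0.0912]
orientation: [0.0, -0.041, 0.999, -0.0]
wrist_force: [-1.9, 0.9, 6.6]
finger_gap: 0.0206
grip_force: 40.9
```

Emit:
step_arm([
  [[0,0,1],[0,0,0],10],
  [[0,0,1],[0,0,0],10],
])

```text
clock: 9.77
tcp_pos: [0.55, -0.2436, 0.0911]
orientation: [0.001, -0.041, 0.999, -0.0]
wrist_force: [-3.1, 1.6, 11.5]
finger_gap: 0.0205
grip_force: 41.4
```

Emit:
step_arm([
  [[0,0,-1.6],[0,0,0],10],
  [[1.5,0,-1.6],[0,0,0],10],
  [[1,1,-1.6],[0,0,0],10],
  [[0,1.5,-1.6],[0,0,0],10],
  [[-1,1,-1.6],[0,0,0],10],
  [[-1.5,0,-1.6],[0,0,0],10],
  [[-1,-1,-1.6],[0,0,0],10],
  [[-1,-1,-1.6],[0,0,0],10],
])

```text
clock: 10.43
tcp_pos: [0.5502, -0.2434, 0.0911]
orientation: [-0.0, -0.041, 0.999, 0.001]
wrist_force: [-2.5, 2.3, 8.1]
finger_gap: 0.0207
grip_force: 41.0
```

Emit:
step_arm([
  [[1,-0.5,0],[0,0,0],10],
  [[2,0,0],[0,0,0],10],
  [[2,0,0],[0,0,0],10],
  [[1,1,0],[0,0,0],10],
  [[1,1,0.5],[0,0,0],10],
])

```text
clock: 10.85
tcp_pos: [0.55, -0.2436, 0.0912]
orientation: [0.0, -0.041, 0.999, -0.0]
wrist_force: [-1.8, 0.7, 12.0]
finger_gap: 0.0207
grip_force: 41.3
```

Emit:
step_arm([
  [[0,0,-10],[0,0,0],10],
  [[0,0,-24],[0,0,0],10],
  [[20,0,-24],[0,0,0],10],
  [[42,0,-24],[0,0,0],10],
  [[56,0,-24],[0,0,0],10],
  [[56,0,-18],[0,0,0],10],
  [[56,0,-15],[0,0,0],10],
  [[56,0,-15],[0,0,0],10],
])

```text
clock: 11.52
tcp_pos: [0.4938, -0.2479, 0.1043]
orientation: [-0.0, -0.041, 0.999, 0.0]
wrist_force: [-0.1, 0.4, -0.9]
finger_gap: 0.0207
grip_force: 40.1
```

Emit:
step_arm([
  [[0,0,0],[0,0,0],10],
  [[0,0,0],[0,0,0],10],
  [[0,0,0],[0,0,0],10],
])

```text
clock: 11.77
tcp_pos: [0.4944, -0.2481, 0.1052]
orientation: [0.0, -0.041, 0.999, 0.0]
wrist_force: [0.5, 0.2, -0.5]
finger_gap: 0.0209
grip_force: 40.1
```

```bash
python3 - <<'E'
from h import *
b=np.array([.4942,-.2480]);b2=np.array([.5502,-.2433])-.056*np.array([np.cos(.0838),np.sin(.0838)])
t=(b+b2)/2+[.0003,-.0003];print(t,telemetry.get_state()["tcp_pos"],totool((*t,.0983)))
E
```

```text
[ 0.49459826 -0.24829365] [ 0.49441987 -0.24808612  0.1051973 ] [-0.2 -0.2  6.9]
```

Emit:
step_arm([
  [[0,0,3],[0,0,0],10],
  [[0,0,5],[0,0,0],10],
  [[0,0,7],[0,0,0],10],
  [[0,0,8],[0,0,0],10],
  [[0,0,9],[0,0,0],10],
  [[0,0,9.7],[0,0,0],10],
  [[0,0,9.7],[0,0,0],10],
])

```text
clock: 12.35
tcp_pos: [0.4938, -0.2482, 0.0955]
orientation: [0.0, -0.041, 0.999, -0.0]
wrist_force: [0.3, -0.7, -0.7]
finger_gap: 0.0203
grip_force: 40.1
```

Emit:
step_arm([
  [[0,2.5,0],[0,0,0],10],
  [[0,2.5,0],[0,0,0],10],
  [[0,2.5,0],[0,0,0],10],
])

```text
clock: 12.6
tcp_pos: [0.494, -0.2473, 0.0959]
orientation: [0.0, -0.04, 0.999, -0.002]
wrist_force: [-0.2, -5.2, -3.5]
finger_gap: 0.0207
grip_force: 40.2
```

The bore wall resists after about 1 mm, so this plug fits the violet bore closely. I'll centre it and lower it home.

Emit:
step_arm([
  [[0,-2.3,0],[0,0,0],10],
  [[0,-2.3,0],[0,0,0],10],
  [[0,-2.3,3],[0,0,0],10],
  [[0,-2.3,6],[0,0,0],10],
  [[0,-2.3,9],[0,0,0],10],
  [[0,-2.3,12],[0,0,0],10],
  [[0,-2.3,14],[0,0,0],10],
])

```text
clock: 13.18
tcp_pos: [0.494, -0.248, 0.0813]
orientation: [0.0, -0.041, 0.999, -0.0]
wrist_force: [0.9, -2.3, 0.5]
finger_gap: 0.0208
grip_force: 40.2
```

Emit:
step_arm([
  [[0,0,2.5],[0,0,0],10],
  [[0,0,5],[0,0,0],10],
  [[0,0,7],[0,0,0],10],
  [[0,0,8],[0,0,0],10],
  [[0,0,8],[0,0,0],10],
])

```text
clock: 13.6
tcp_pos: [0.4939, -0.2481, 0.0733]
orientation: [0.0, -0.041, 0.999, -0.0]
wrist_force: [1.8, -2.9, -2.1]
finger_gap: 0.0207
grip_force: 40.1
```

Emit:
step_arm([
  [[0,0,1],[0,0,0],10],
  [[0,0,1.5],[0,0,0],10],
  [[0,0,2],[0,0,0],10],
  [[0,0,2],[0,0,0],10],
  [[0,0,2],[0,0,0],10],
])

```text
clock: 14.02
tcp_pos: [0.4941, -0.2481, 0.0723]
orientation: [0.0, -0.041, 0.999, -0.0]
wrist_force: [0.5, -2.2, 4.4]
finger_gap: 0.0207
grip_force: 40.9
```

Flange seats exactly at the expected 0.0723. I'll hold briefly, then lift out.

Emit:
step_arm([
  [[0,0,0],[0,0,0],10],
  [[0,0,0],[0,0,0],10],
  [[0,0,0],[0,0,0],10],
  [[0,0.4,-8],[0,0,0],10],
  [[0,0.4,-20],[0,0,0],10],
  [[0,0,-40],[0,0,0],10],
  [[0,0,-75],[0,0,0],10],
  [[0,0,-110],[0,0,0],10],
])

```text
clock: 14.68
tcp_pos: [0.4916, -0.2459, 0.1807]
orientation: [-0.002, -0.041, 0.999, 0.002]
wrist_force: [0.8, -0.6, -0.1]
finger_gap: 0.0207
grip_force: 40.2
```

```bash
python3 - <<'E'
from h import *
S=imaging.camera_params("scene");im=np.load("scene.npy")
D=imaging.camera_params("side");jm=np.load("side.npy")
for n,C,I,(x0,x1,y0,y1) in(("scene",S,im,(305,380,135,210)),("side",D,jm,(170,270,160,205))):
  for nm,a,b in(("v",115,155),("o",3,14),("y",15,28),("g",60,95)):
    for c,s in blobs(I,a,b,110,30,40):
      if x0<c[0]<x1 and y0<c[1]<y1:print(n,nm,c,s,np.round(plane(C,c,.004),3))
print(telemetry.get_state()["tcp_pos"])
E
```

```text
scene v [328.4, 152.2] [318, 146, 22, 14, 169] [0.439 0.291 0.004]
scene o [337.5, 164.9] [326, 157, 24, 16, 213] [0.493 0.278 0.004]
scene y [346.8, 178.3] [335, 170, 24, 17, 230] [0.548 0.264 0.004]
scene g [356.5, 192.2] [345, 185, 24, 16, 222] [0.603 0.251 0.004]
side v [188.9, 189.2] [181, 183, 17, 13, 156] [0.442 0.299 0.004]
side o [208.3, 185.1] [199, 178, 20, 15, 197] [0.498 0.285 0.004]
side y [226.9, 181.2] [218, 175, 19, 14, 189] [0.552 0.271 0.004]
side g [245.2, 177.1] [237, 172, 18, 12, 140] [0.607 0.258 0.004]
[ 0.49161204 -0.2459338   0.18074154]
```

Emit:
step_arm([
  [[-3,35,0],[0,0,0],10],
  [[-6,74,0],[0,0,0],10],
  [[-9,113,0],[0,0,0],10],
  [[-12,152,0],[0,0,0],10],
  [[-15,191,0],[0,0,0],10],
  [[-19,230,0],[0,0,0],10],
  [[-22,269,0],[0,0,0],10],
  [[-25,308,0],[0,0,0],10],
])

```text
clock: 15.35
tcp_pos: [0.4916, 0.0634, 0.181]
orientation: [-0.002, -0.041, 0.999, 0.001]
wrist_force: [0.2, -0.0, -0.3]
finger_gap: 0.0208
grip_force: 40.2
```

Emit:
step_arm([
  [[-3,39,0],[0,0,0],10],
  [[-6,78,0],[0,0,0],10],
  [[-9,117,0],[0,0,0],10],
  [[-12,156,0],[0,0,0],10],
  [[-15,190,0],[0,0,0],10],
  [[-19,221,0],[0,0,0],10],
  [[-19,221,0],[0,0,0],10],
  [[-19,221,0],[0,0,0],10],
])

```text
clock: 16.02
tcp_pos: [0.4928, 0.2842, 0.1805]
orientation: [-0.002, -0.042, 0.999, -0.0]
wrist_force: [0.3, 0.3, -0.4]
finger_gap: 0.0211
grip_force: 40.2
```

```bash
python3 - <<'E'
from fc import *
tcp=telemetry.get_state()["tcp_pos"]
W=imaging.camera_params("wrist");im=imaging.read_camera("wrist")
cv2.imwrite("pics/w6.png",im[...,::-1])
for nm,a,b in(("v",115,160),("o",3,14)):
    for c,s in blobs(im,a,b,110,30,200):
        p=plane(W,c,.004);print(nm,c,s,np.round(p,3),totool((p[0],p[1],.0413)))
print(tcp)
E
```

```text
v [288.9, 146.3] [252, 113, 76, 67, 3144] [0.442 0.29  0.004] [ 50.3  11.6 139.5]
o [6.9, 120.2] [0, 96, 22, 62, 633] [0.44  0.    0.004] [  75.9 -277.5  139.8]
o [270.7, 194.9] [236, 167, 73, 52, 2565] [0.495 0.275 0.004] [ -1.7  -7.8 139.3]
o [46.7, 316.5] [0, 280, 86, 93, 3616] [0.671 0.012 0.004] [-155.1 -284.4  139.1]
[0.49284775 0.28424575 0.18045607]
```

View pics/w6.png

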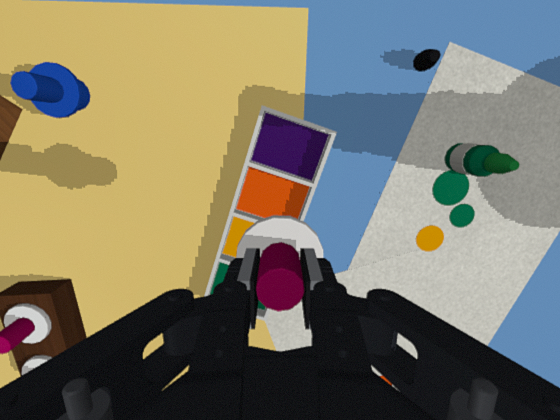

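The violet compartment is at (289,146), clear around it. The green bottle at (480,160) is well aside.

Emit:
step_arm([
  [[25,6,10],[0,0,0],10],
  [[51,12,25],[0,0,0],10],
  [[51,12,60],[0,0,0],10],
  [[51,12,95],[0,0,0],10],
  [[51,12,120],[0,0,0],10],
  [[51,12,131],[0,0,0],10],
  [[51,12,135],[0,0,0],10],
  [[51,12,136],[0,0,0],10],
])

```text
clock: 16.73
tcp_pos: [0.4419, 0.2891, 0.0447]
orientation: [-0.001, -0.04, 0.999, -0.001]
wrist_force: [0.5, -0.4, -0.3]
finger_gap: 0.0207
grip_force: 40.2
```

Emit:
step_arm([
  [[0,0,1],[0,0,0],10],
  [[0,0,2],[0,0,0],10],
  [[0,0,3],[0,0,0],10],
  [[0,0,3],[0,0,0],10],
])

```text
clock: 17.07
tcp_pos: [0.4436, 0.2909, 0.0434]
orientation: [0.001, -0.041, 0.999, 0.0]
wrist_force: [-0.4, 0.1, 0.6]
finger_gap: 0.0205
grip_force: 40.2
```

Emit:
step_arm([
  [[0,0,1],[0,0,0],10],
  [[0,0,2],[0,0,0],10],
  [[0,0,2.5],[0,0,0],10],
  [[0,0,2.5],[0,0,0],10],
])

```text
clock: 17.4
tcp_pos: [0.4435, 0.291, 0.0412]
orientation: [0.001, -0.041, 0.999, 0.0]
wrist_force: [-0.3, -2.2, 7.2]
finger_gap: 0.0205
grip_force: 41.1
```

Foot is on the floor (0.0412 − 0.0373 ≈ 4 mm). Release and retreat.

Emit:
step_arm([
  [[0,0,-0.8],[0,0,0],25],
  [[0,0,-0.8],[0,0,0],35],
  [[0,0,-0.8],[0,0,0],48],
  [[0,0,-0.8],[0,0,0],48],
  [[0,0,-10],[0,0,0],48],
  [[0,0,-30],[0,0,0],48],
  [[0,0,-70],[0,0,0],48],
  [[0,0,-110],[0,0,0],48],
])

```text
clock: 18.07
tcp_pos: [0.4414, 0.2901, 0.1505]
orientation: [-0.002, -0.041, 0.999, -0.001]
wrist_force: [1.0, 0.1, 0.3]
finger_gap: 0.0477
grip_force: 0.0
```

Emit:
step_arm([
  [[-30,-20,-20],[0,0,0],48],
  [[-50,-30,-20],[0,0,0],48],
  [[-50,-30,-20],[0,0,0],48],
  [[-50,-30,-20],[0,0,0],48],
])

```text
clock: 18.4
tcp_pos: [0.4961, 0.2645, 0.1708]
orientation: [0.0, -0.04, 0.999, 0.0]
wrist_force: [-0.7, 0.2, -1.3]
finger_gap: 0.0478
grip_force: 0.0
```

```bash
python3 - <<'E'
from h import *
W=imaging.camera_params("wrist");im=imaging.read_camera("wrist")
cv2.imwrite("pics/w7.png",im[...,::-1])
for c,s in blobs(im,160,176,130,50,100):print(c,s,plane(W,c,.055))
print(telemetry.get_state()["wrist_force"])
E
```

```text
[316.1, 150.5] [303, 138, 28, 27, 569] [0.44404264 0.29218804 0.055     ]
[23.4, 341.1] [1, 323, 45, 37, 925] [0.65824995 0.01498387 0.055     ]
[ 0.49034415 -0.14123096 -0.5792328 ]
```

View pics/w7.png

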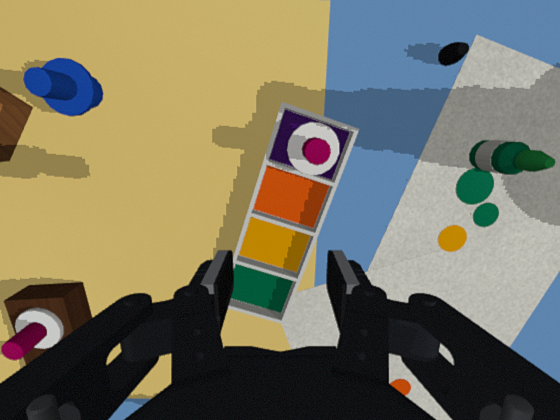

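The stopper stands upright in the violet compartment (316,150), and the gripper is clear of everything.

```bash
python3 -c "
from workcell import env
print(env.hand_in())"
```

```text
the job is handed in; nothing more can be done
None
```

The job is handed in, though the hand-in returned no verdict: the stopper was too large for the green, yellow and orange bores at light pressure (about 12 N at most), went fully home in the violet one, and now stands upright in the violet tray compartment.

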